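# Topple the cracker carton into its trolley rack and press it home

## Task

The trolley is about to be wheeled off, so lay the tall carton down: without lifting it, topple it onto its side along its rack, top towards the red sprung buffer, then slide it along until it presses firmly on the buffer without being crushed. Let go so that it stays lying between the rails with its top resting against the buffer, and leave the other bar things where they are.

Things in the scene. Friction and masses are not known exactly. Their poses are not given: they have to be found in the camera images.
- carton: tall green card carton of crackers with a cream band; 70 mm (its x) by 76 mm (its y) by 230 mm (its z), about 0.3 to 0.55 kg, evenly filled. It starts standing on the shelf between the rails at the rack's open end, its x roughly towards the buffer. Origin: centre of its underside, z up through it to its top. Its card takes a push of up to 25 N from the fingers
- carton_top (a point): centre of the carton's top face, 230 mm from its origin along its z. Pushed high, the carton tips over its edge on the buffer side and falls onto its side, leaving some 10 to 85 mm between its top and the buffer. Sliding it along the shelf then takes roughly 2 to 6 N, which comes on top of the force on the buffer
- rack: two dark wooden rails, 430 mm long (along the rack's x), 32 mm high, 10 mm thick, fixed to the shelf with 96 mm clear between them and a thin cork strip. Origin: on the shelf surface (where the carton stands and lies), midway between the rails and along them. x runs along the rails from the open end to the end bracket, z up
- stop: black steel end bracket of the rack, an upright plate 116 mm wide, 75 mm high, 10 mm thick, that carries the red sprung buffer. Origin: at shelf height in the middle of the plate's thickness, 220 mm from the rack's origin along x; axes as the rack's
- buffer_mount (a point): point of the bracket's plate on the buffer's axis, 36 mm above the shelf. The red pad (70 mm wide) stands on an adjusting screw, its unpressed face 35 to 75 mm in front of this point: set differently each time, NOT reported, to be found by feel. The screw does not give; the pad yields on a damped spring, 2.5 N per mm, 12 mm travel. Home: about 10 N on it for half a second (14 N at the fingers); over 20 N crushes
- shaker: stainless cocktail shaker, closed, 88 mm across, 230 mm tall; not to be disturbed. Origin: centre of its underside
- tumbler_a: clear glass tumbler, 80 mm across, 85 mm tall; not to be disturbed. Origin: centre of its underside
- tumbler_b: second clear glass tumbler, 80 mm across, 85 mm tall; not to be disturbed. Origin: centre of its underside
- jigger: chrome double-cone jigger, 42 mm across, 80 mm tall; not to be disturbed. Origin: centre of its underside
- muddler: wooden muddler lying flat, 200 mm long (along its x), 34 mm wide, 26 mm high; not to be disturbed. Origin: centre of its underside
- bitters: small amber bitters bottle with a yellow cap, 48 mm across, 120 mm tall; not to be disturbed. Origin: centre of its underside

How it is judged:
By the outcome, as a careful person would: the job done as asked, in the order asked, and still so for the second after the job is handed in, with the robot touching nothing.
It also fails if it takes over 64 s, if anything falls off the work surface, if the arm or the gripper's body presses on something with over 40 N, if the wrist force passes 120 N, or if a joint passes its speed limit or range.

## Robot

A 6-joint arm with a two-finger parallel gripper is mounted at the origin on the work surface. World frame = base frame: x ahead of the robot, y to its left, z up, the work surface at z = 0. Lengths are in m, angles in rad, forces in N, time in s.
With the tool pointing down it reaches from about 0.3 to 0.875 m from the base axis. Payload 6.4 kg.
Tool frame: the origin (TCP) lies midway between the tips of the shut fingers; the grasp point (between the pads) lies ctrl.grip_depth behind it (ctrl.grip_depth is the distance from the TCP to the grasp point, in m); x points along the fingers, y is the direction in which the jaws open and shut, and the axes are right-handed (so a half turn about x gives the same grasp; the last joint's range is limited). The gripper opens to 85 mm and grips with 20 to 120 N. Pads are 22 mm wide; open, the fingers measure 114 mm over their backs; the gripper's body (76 mm by 85 mm) begins 54 mm behind the grasp point. The pads swing forward as they close: fully open they stand 13 mm farther back than shut.
Start: joints at [0.988, 0.181, 1.607, -0, 1.354, -0.206], TCP at [0.212, 0.535, 0.201] pointing down, gripper open.
Joint ranges: [-2.99, 2.99], [-0.89, 2.07], [0.3, 2.58], [-1.14, 4.28], [0, 2.63], [-3.12, 3.12]. Speed limits (rad/s): [2.57, 2.57, 3.01, 3.14, 3.14, 3.14].

## Interface

Orientations are given as a unit quaternion [w, x, y, z].
In Python, from bench import ctrl gives the robot as it stands.
- The arm moves only by the tool carry_out, never from a script. Its argument "motion" is one flat list of numbers, 7 for each row, row after row: the turn, a rotation vector about the tool's x, y, z in degrees, then the shift along the tool's x, y, z in m, then the gripper's target within -1 to 1 (shut at 1, half-way at 0, fully open at -1). A call has 1 to 10 rows; each row shifts and turns the pose as measured when the row begins, along the tool's axes as they then stand; what a row does not reach is not made up. A row lasts 1/10 s, in which the tool goes at most 50 mm and 8.59 degrees, less where a joint would pass 70% of its speed; a pose out of reach is approached as far as the arm can. A call with a gripper value outside its range is refused whole. The fingers move at their own pace and stop on an object; the grip force is fixed at half the most. Time passes only in rows, so rows that do not move let the fingers close. It gives the time, the measured TCP pose, the force and the opening at its end, in the units of the state.
- ctrl.get_obs(): the state, without advancing time (a new reading comes with each control period).
- ctrl.camera(name): name is "scene" or "top" or "wrist"; returns the picture (400x640x3 uint8, blue, green, red); there is no depth.
- ctrl.camera_params(name): a dict with "mtx" (3x3 intrinsics, pixels), "pose" (4x4, takes a point from camera to world coordinates); the wrist camera has in their place "hand_eye" (4x4, takes a point from camera to tool coordinates, whose origin is the TCP and whose axes are the tool frame's). Camera axes: x right, y down, z forward; pixel columns grow to the right and rows downward; lengths in m; the calibration is good to about 2 mm. A picture is of the moment at which its call begins: read the wrist's pose just before it. camera_params takes no time and is no camera call.
- ctrl.hand_in(): hands the job in, once; it reports no verdict.
Trained networks look in the newest picture that a camera, given by its name, has taken for a name from the list of things; names that differ only in an ending like _2 or _b are one class to them, and where a whole thing is asked for, a point or a joint stands for the part that bears it (a point fixed in the world has none). Each returns a list of dicts, best first, with "conf" (0 to 1); they miss things now and then, are a little off and sometimes report something else, mostly with a low value. They report only what shows in the picture. A call takes as long as a camera call.
- ctrl.boxes_of(camera, thing): "point" ([x, y, z] in m, in the coordinates of the camera as it stood for that picture, good to about 4 mm: the middle of the surface that is visible of it).
- ctrl.trace(camera, thing): "pixels" (400x640 bool, what is visible of it).
- ctrl.landmark_of(camera, thing): "point" ([x, y, z] in m, in the coordinates of the camera as it stood for that picture, good to about 4 mm: a listed point, or the origin of a listed thing).
The state is a dict: "time_s": time; "q": joint angles; "dq": joint speeds; "joint_efforts": joint torques, N m; "eef_pos": TCP position; "eef_rot": TCP orientation; "wrist_force": force on the tool from outside, world axes, zero at the start; "torque": the same for the moment, N m; "opening": opening from 0.0 (shut) to 1.0 (fully open).
Only numpy, scipy, OpenCV 4.12 (cv2) and the standard library are available. Lean on these libraries where they do the work, as an engineer would, in place of code of your own. Each camera call takes 0.05 s, during which the arm holds its last target. There are 200 camera calls.

## Working session

There is one attempt and no reset: what is moved stays moved. The work goes in short steps, Python scripts to look and compute and a tool call to move; the robot and the scene stay as the last step left them, time stands still between calls to the robot, and variables do not carry over. Pictures are saved under pics/ and viewed, about 8 in all and at most 12, crops included, and the job is handed in when it is done.

Besides the shell and the picture viewer there is one more tool, called as a command line: name --argument value ..., lists and objects as JSON in quotes. carry_out: Moves the arm, as the interface text tells. Its arguments: {"type":"object","properties":{"motion":{"type":"array"}},"required":["motion"]}

```bash
ls; mkdir -p pics
cat > h.py <<'E'
import numpy as np, cv2
from bench import ctrl
from scipy.spatial.transform import Rotation as R
def T_tool(o):
    T=np.eye(4); q=o['eef_rot']; T[:3,:3]=R.from_quat([q[1],q[2],q[3],q[0]]).as_matrix(); T[:3,3]=o['eef_pos']; return T
def campose(n,o):
    p=ctrl.camera_params(n)
    return p['pose'] if n!='wrist' else T_tool(o)@np.array(p['hand_eye'])
def look(n,f=None):
    o=ctrl.get_obs(); im=ctrl.camera(n)
    if f: cv2.imwrite('pics/'+f,im)
    return np.array(campose(n,o)),np.array(ctrl.camera_params(n)['mtx']),im
def w(P,p): return (P@np.r_[p,1])[:3].round(4)
E
python3 - <<'E'
from h import *
o=ctrl.get_obs(); print({k:np.round(v,3) for k,v in o.items()}); print(T_tool(o).round(3), ctrl.grip_depth)
for c in ['scene','top']:
    P,K,im=look(c,c+'1.png'); print(c,P.round(3),K.round(1))
    for t in ['carton','carton_top','rack','stop','buffer_mount','shaker','tumbler_a','jigger','muddler','bitters']:
        print(t,[(w(P,d['point']),round(d['conf'],2)) for d in ctrl.landmark_of(c,t)[:3]])
E
```

```text
pics
{'time_s': np.float64(0.0), 'q': array([ 0.988,  0.182,  1.608,  0.   ,  1.354, -0.206]), 'dq': array([ 0.001,  0.003,  0.   ,  0.001, -0.002, -0.   ]), 'joint_efforts': array([ 1.0000e-03, -4.4488e+01, -3.5133e+01, -0.0000e+00,  9.0000e-03,
       -0.0000e+00]), 'eef_pos': array([0.211, 0.534, 0.2  ]), 'eef_rot': array([ 0.694,  0.132,  0.695, -0.133]), 'wrist_force': array([-0.015, -0.774, -0.083]), 'torque': array([-0.03 ,  0.002, -0.016]), 'opening': np.float64(0.997)}
[[-0.001  0.368  0.93   0.211]
 [-0.001  0.93  -0.368  0.534]
 [-1.    -0.002 -0.     0.2  ]
 [ 0.     0.     0.     1.   ]] 0.0187
scene [[-0.508  0.494 -0.705  1.215]
 [ 0.861  0.3   -0.41   0.426]
 [ 0.009 -0.816 -0.578  0.62 ]
 [ 0.     0.     0.     1.   ]] [[415.    0.  317.7]
 [  0.  415.  201.4]
 [  0.    0.    1. ]]
carton [(array([ 0.5461, -0.1661, -0.002 ]), 0.75)]
carton_top [(array([ 0.5436, -0.1641,  0.2326]), 0.94), (array([ 0.7383,  0.1308, -0.0036]), 0.32)]
rack [(array([ 0.5652, -0.0154, -0.0059]), 0.7)]
stop [(array([0.5947, 0.2062, 0.0007]), 0.65)]
buffer_mount [(array([0.5949, 0.2038, 0.03
[... 566 characters left out ...]
rton [(array([ 0.5426, -0.1656,  0.0006]), 0.97)]
carton_top [(array([ 0.5488, -0.1665,  0.2276]), 0.97)]
rack [(array([ 0.5672, -0.0133,  0.0018]), 0.94)]
stop [(array([ 0.5931,  0.2087, -0.0021]), 0.75), (array([ 0.5606,  0.2827, -0.0017]), 0.2)]
buffer_mount [(array([0.5966, 0.2042, 0.0371]), 0.75)]
shaker [(array([ 0.7616, -0.0104, -0.0019]), 0.97)]
tumbler_a [(array([ 0.7394,  0.1319, -0.0035]), 0.96), (array([ 0.6776, -0.1424, -0.0018]), 0.73), (array([ 0.7599, -0.0127,  0.0009]), 0.31)]
jigger [(array([ 0.4588,  0.01  , -0.0018]), 0.61)]
muddler [(array([ 0.5631,  0.2765, -0.0034]), 0.63)]
bitters [(array([ 0.4683,  0.1042, -0.0043]), 0.69), (array([ 0.5465, -0.1654,  0.2298]), 0.65)]
```

Run:
```python
import cv2,numpy as np
a=cv2.imread('pics/scene1.png');b=cv2.imread('pics/top1.png')
cv2.imwrite('pics/both.png',cv2.resize(np.vstack([a,b]),(480,600)))
```

```text
(no output)
```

View pics/scene1.png

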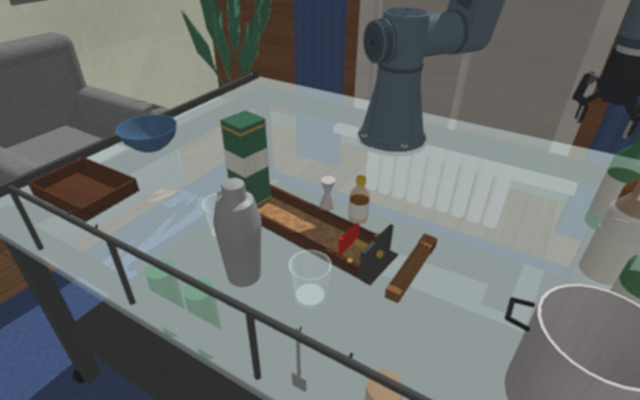

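View pics/top1.png

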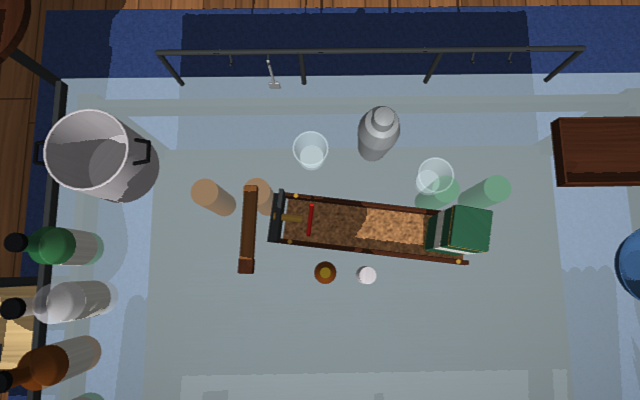

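The scene view shows the carton standing at the rack's far end (about 245,160), the buffer at (349,238) and the stop at (378,252). In the top view the carton is at (465,228), the red pad at (310,220) and the muddler at (248,230). The network points agree with both pictures. Rack x has a yaw of about 83°. First I'll turn the tool so that its z points along -rack x and shut the fingers.

carry_out --motion '[8.4,0,0,0,0,0,1,8.4,0,0,0,0,0,1,8.4,0,0,0,0,0,1,8.4,0,0,0,0,0,1,8.4,0,0,0,0,0,1,8.4,0,0,0,0,0,1,8.4,0,0,0,0,0,1,8.4,0,0,0,0,0,1,8.4,0,0,0,0,0,1]'

```text
time_s: 2.0
eef_pos: [0.2116, 0.5347, 0.2011]
eef_rot: [-0.459, -0.538, -0.459, 0.538]
wrist_force: [0.1, -0.0, 0.4]
opening: 0.001
```

```bash
cat >> h.py <<'E'
u=np.array([.125,.992,0])
def st(*targets):
    o=ctrl.get_obs(); T=T_tool(o); v=np.array([0.125,.992,0]); 
    print(o['time_s'].round(2),T.round(3).tolist(),'F',o['wrist_force'].round(2),'op',round(float(o['opening']),2),'j6',o['q'][5].round(2))
    for t in targets: print('to',t,'tool shift',(T[:3,:3].T@(np.array(t)-T[:3,3])).round(4))
E
python3 -c "
from h import *
st([.39,-.265,.2])"
```

```text
Traceback (most recent call last):
  File "h.py", line 17, in st
    print(o['time_s'].round(2),T.round(3).tolist(),'F',o['wrist_force'].round(2),'op',round(float(o['opening']),2),'j6',o['q'][5].round(2))
          ^^^^^^^^^^^^^^^^^
AttributeError: 'float' object has no attribute 'round'
```

```bash
sed -i "s/o\['time_s'\].round(2)/round(float(o['time_s']),2)/" h.py; python3 -c "
from h import *
st([.39,-.265,.2])"
```

```text
2.0 [[0.0, 0.988, -0.157, 0.212], [-0.0, -0.157, -0.988, 0.535], [-1.0, 0.0, 0.0, 0.201], [0.0, 0.0, 0.0, 1.0]] F [ 0.14 -0.04  0.37] op 0.0 j6 1.14
to [0.39, -0.265, 0.2] tool shift [0.0011 0.3014 0.7619]
```

carry_out --motion '[0,0,0,0,0.018,0.045,1,0,0,0,0,0.018,0.045,1,0,0,0,0,0.018,0.045,1,0,0,0,0,0.018,0.045,1,0,0,0,0,0.018,0.045,1,0,0,0,0,0.018,0.045,1,0,0,0,0,0.018,0.045,1,0,0,0,0,0.018,0.045,1,0,0,0,0,0.018,0.045,1,0,0,0,0,0.018,0.045,1]'

```text
time_s: 3.0
eef_pos: [0.3195, 0.0513, 0.2009]
eef_rot: [0.463, 0.538, 0.459, -0.534]
wrist_force: [2.2, 1.2, 0.4]
opening: 0.0
```

```bash
python3 -c "
from h import *
st([.39,-.265,.2])"
```

```text
3.0 [[0.009, 0.989, -0.149, 0.32], [0.0, -0.149, -0.989, 0.051], [-1.0, 0.009, -0.001, 0.201], [0.0, 0.0, 0.0, 1.0]] F [2.21 1.21 0.45] op 0.0 j6 -0.07
to [0.39, -0.265, 0.2] tool shift [0.0014 0.1167 0.3023]
```

carry_out --motion '[0,0,0,0,0.016,0.045,1,0,0,0,0,0.016,0.045,1,0,0,0,0,0.016,0.045,1,0,0,0,0,0.016,0.045,1,0,0,0,0,0.016,0.045,1,0,0,0,0,0.016,0.045,1,0,0,0,0,0.016,0.045,1,-1,0,0,0,0.03,0,1,0,0,0,0,0,0,1]'

```text
time_s: 3.9
eef_pos: [0.4127, -0.3054, 0.206]
eef_rot: [0.469, 0.539, 0.456, -0.532]
wrist_force: [0.5, -0.1, 0.1]
opening: -0.002
```

Run:
```python
from h import *
st([.533,-.270,.195])
for c in ['top']:
    P,K,im=look(c)
    # carton top-face direction from edge pixels
    for t in ['carton','carton_top','rack','stop','buffer_mount']:
        print(t,[(w(P,d['point']),round(d['conf'],2)) for d in ctrl.landmark_of(c,t)[:2]])
```

```text
3.9 [[0.019, 0.989, -0.145, 0.413], [-0.008, -0.145, -0.989, -0.305], [-1.0, 0.02, 0.005, 0.206], [0.0, 0.0, 0.0, 1.0]] F [ 0.52 -0.07  0.09] op -0.0 j6 -0.73
to [0.533, -0.27, 0.195] tool shift [ 0.0131  0.1137 -0.0526]
carton [(array([ 0.5445, -0.1674,  0.0025]), 0.73)]
carton_top [(array([ 0.5479, -0.1673,  0.2278]), 0.64), (array([ 0.5448, -0.1636,  0.0021]), 0.41)]
rack [(array([ 0.5648, -0.0125,  0.0027]), 0.88)]
stop [(array([ 0.594 ,  0.207 , -0.0019]), 0.7)]
buffer_mount [(array([0.5965, 0.2041, 0.0376]), 0.76)]
```

carry_out --motion '[-1,0.3,-1.1,0.004,0.038,-0.005,1,0,0,0,0.004,0.038,-0.01,1,0,0,0,0.004,0.038,-0.01,1,0,0,0,0,0,0,1]'

```text
time_s: 4.6
eef_pos: [0.5288, -0.2899, 0.1961]
eef_rot: [-0.468, -0.53, -0.467, 0.531]
wrist_force: [-0.7, 0.1, -0.4]
opening: -0.003
```

Run:
```python
from h import *
st([.533,-.260,.2])
```

```text
4.6 [[0.001, 0.992, -0.126, 0.529], [-0.002, -0.126, -0.992, -0.29], [-1.0, 0.001, 0.001, 0.196], [0.0, 0.0, 0.0, 1.0]] F [-0.73  0.11 -0.41] op -0.0 j6 -0.57
to [0.533, -0.26, 0.2] tool shift [-0.004   0.0004 -0.0302]
```

carry_out --motion '[0,0,0,0,0,-0.03,1,0,0,0,0,0,-0.03,1,0,0,0,0,0,-0.01,1,0,0,0,0,0,-0.01,1,0,0,0,0,0,-0.01,1,0,0,0,0,0,-0.01,1]'

```text
time_s: 5.2
eef_pos: [0.5395, -0.1877, 0.1974]
eef_rot: [-0.469, -0.529, -0.466, 0.531]
wrist_force: [0.0, 0.0, 0.1]
opening: -0.0
```

Run:
```python
from h import *
st()
P,K,im=look('scene')
P2,K,im2=look('top')
cv2.imwrite('pics/c2.png',np.hstack([im[90:290,180:440],im2[150:350,200:540]]))
print([(w(P,d['point']),round(d['conf'],2)) for d in ctrl.landmark_of('scene','carton_top')[:2]])
```

```text
5.2 [[0.001, 0.992, -0.125, 0.54], [-0.005, -0.125, -0.992, -0.188], [-1.0, 0.001, 0.005, 0.197], [0.0, 0.0, 0.0, 1.0]] F [0.04 0.04 0.1 ] op -0.0 j6 -0.41
[(array([ 0.5502, -0.1387,  0.2336]), 0.79), (array([5.941e-01, 2.102e-01, 1.000e-04]), 0.7)]
```

View pics/c2.png

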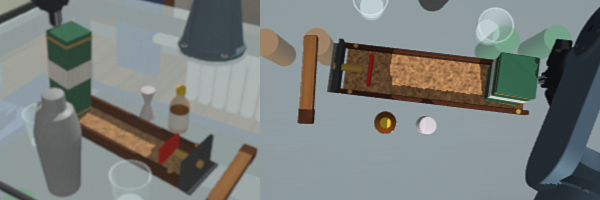

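The carton (left half, about 68,60) is tilting towards the buffer: its top has moved about 27 mm and it still sits between the rails. I'll keep pushing.

carry_out --motion '[0,0,0,0,0,-0.01,1,0,0,0,0,0,-0.01,1,0,0,0,0,0,-0.01,1,0,0,0,0,0,-0.01,1,0,0,0,0,0,-0.01,1,0,0,0,0,0,0,1,0,0,0,0,0,0,1,0,0,0,0,0,0,1]'

```text
time_s: 6.15
eef_pos: [0.5461, -0.134, 0.1963]
eef_rot: [-0.469, -0.529, -0.467, 0.531]
wrist_force: [-0.0, -0.1, 0.5]
opening: 0.003
```

Run:
```python
from h import *
st()
P,K,im=look('scene')
P2,K,im2=look('top')
cv2.imwrite('pics/c3.png',np.hstack([im[90:290,180:440],im2[150:350,200:540]]))
for t in ['carton_top','carton']:print([(w(P2,d['point']),round(d['conf'],2)) for d in ctrl.landmark_of('top',t)[:2]],[(w(P,d['point']),round(d['conf'],2)) for d in ctrl.landmark_of('scene',t)[:2]])
```

```text
6.15 [[-0.0, 0.992, -0.124, 0.546], [-0.004, -0.124, -0.992, -0.134], [-1.0, 0.0, 0.004, 0.196], [0.0, 0.0, 0.0, 1.0]] F [-0.04 -0.09  0.47] op 0.0 j6 -0.32
[(array([0.5904, 0.0584, 0.126 ]), 0.86), (array([ 0.7605, -0.0139, -0.0016]), 0.19)] [(array([0.5826, 0.0222, 0.1753]), 0.87), (array([0.4692, 0.1059, 0.0019]), 0.22)]
[(array([ 0.5504, -0.1437,  0.035 ]), 0.98)] [(array([ 0.757 , -0.0105, -0.0009]), 0.65), (array([ 0.5488, -0.1526,  0.0256]), 0.59)]
```

View pics/c3.png

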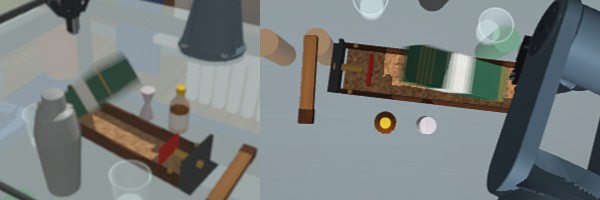

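The carton is mid-fall and passing over cleanly. I'll back off, lower behind it, then look.

carry_out --motion '[0,0,0,0,0.002,0.04,1,0,0,0,0,0.002,0.04,1,0,0,0,0.04,0,0,1,0,0,0,0.04,0,0,1,0,0,0,0.04,0,0,1,0,0,0,0.025,0,0,1,0,0,0,0.01,0,0,1,0,0,0,0,0,0,1]'

```text
time_s: 7.25
eef_pos: [0.5424, -0.2217, 0.0395]
eef_rot: [-0.471, -0.53, -0.464, 0.531]
wrist_force: [1.1, -0.3, 1.0]
opening: 0.0
```

Run:
```python
from h import *
st()
P,K,im=look('scene')
P2,K,im2=look('top')
cv2.imwrite('pics/c4.png',np.hstack([cv2.resize(im[90:290,180:440],None,fx=1.3,fy=1.3),cv2.resize(im2[150:350,200:540],None,fx=1.3,fy=1.3)]))
for t in ['carton_top','carton','buffer_mount']:print([(w(P2,d['point']),round(d['conf'],2)) for d in ctrl.landmark_of('top',t)[:2]],[(w(P,d['point']),round(d['conf'],2)) for d in ctrl.landmark_of('scene',t)[:2]])
```

```text
7.25 [[0.006, 0.992, -0.127, 0.542], [-0.008, -0.127, -0.992, -0.222], [-1.0, 0.007, 0.007, 0.039], [0.0, 0.0, 0.0, 1.0]] F [ 1.06 -0.26  0.96] op 0.0 j6 -0.46
[(array([0.5717, 0.1155, 0.0344]), 0.56)] [(array([0.5737, 0.1161, 0.0399]), 0.8)]
[(array([ 0.5414, -0.1157,  0.0364]), 0.98)] [(array([ 0.5411, -0.1129,  0.0369]), 0.91)]
[(array([0.5961, 0.2053, 0.037 ]), 0.88)] [(array([0.5951, 0.2093, 0.0351]), 0.73)]
```

View pics/c4.png

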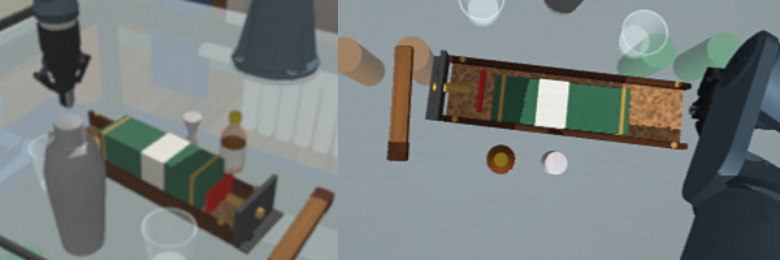

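The carton now lies between the rails with its top at about (0.572, 0.116), close to the pad but with a gap. It rests against the -x rail. I'll line up with its base and approach.

carry_out --motion '[0,0.4,-0.4,0.003,-0.01,0,1,0,0,0,0.002,0,-0.03,1,0,0,0,0,0,-0.03,1,0,0,0,0,0,-0.006,1,0,0,0,0,0,0,1]'

```text
time_s: 8.15
eef_pos: [0.5412, -0.1555, 0.038]
eef_rot: [0.469, 0.531, 0.465, -0.531]
wrist_force: [0.4, -0.6, 0.2]
opening: -0.001
```

Run:
```python
from h import *
st()
```

```text
8.15 [[0.005, 0.992, -0.128, 0.541], [-0.004, -0.128, -0.992, -0.156], [-1.0, 0.005, 0.003, 0.038], [0.0, 0.0, 0.0, 1.0]] F [ 0.37 -0.58  0.16] op -0.0 j6 -0.36
```

carry_out --motion '[0,0,0,0.003,-0.003,-0.01,1,0,0,0,0,0,-0.01,1,0,0,0,0,0,-0.005,1,0,0,0,0,0,-0.005,1,0,0,0,0,0,-0.005,1]'

```text
time_s: 8.65
eef_pos: [0.5425, -0.1211, 0.0348]
eef_rot: [0.469, 0.532, 0.464, -0.531]
wrist_force: [-1.0, -1.5, -0.3]
opening: 0.001
```

Run:
```python
from h import *
st()
```

```text
8.65 [[0.005, 0.991, -0.13, 0.542], [-0.005, -0.13, -0.991, -0.121], [-1.0, 0.006, 0.005, 0.035], [0.0, 0.0, 0.0, 1.0]] F [-0.96 -1.54 -0.27] op 0.0 j6 -0.3
```

Contact may be starting. I'll go on in small steps and read the force.

carry_out --motion '[0,0,0,0,0,-0.004,1,0,0,0,0,0,-0.004,1]'

```text
time_s: 8.85
eef_pos: [0.5437, -0.1133, 0.0348]
eef_rot: [-0.469, -0.531, -0.463, 0.532]
wrist_force: [-0.4, -1.6, -0.1]
opening: -0.005
```

carry_out --motion '[0,0,0,0,0,-0.004,1,0,0,0,0,0,-0.004,1]'

```text
time_s: 9.05
eef_pos: [0.545, -0.1053, 0.0349]
eef_rot: [-0.47, -0.531, -0.463, 0.532]
wrist_force: [-2.6, -6.3, -0.2]
opening: -0.003
```

carry_out --motion '[0,0,0,0,0,-0.002,1]'

```text
time_s: 9.15
eef_pos: [0.5451, -0.1038, 0.0349]
eef_rot: [-0.47, -0.531, -0.463, 0.532]
wrist_force: [-2.8, -7.3, -1.0]
opening: 0.0
```

carry_out --motion '[0,0,0,0,0,-0.002,1]'

```text
time_s: 9.25
eef_pos: [0.5453, -0.103, 0.035]
eef_rot: [-0.471, -0.53, -0.462, 0.533]
wrist_force: [-2.2, -8.8, 0.2]
opening: 0.001
```

carry_out --motion '[0,0,0,0,0,-0.002,1]'

```text
time_s: 9.35
eef_pos: [0.5453, -0.1026, 0.0351]
eef_rot: [-0.471, -0.529, -0.462, 0.533]
wrist_force: [-1.5, -9.6, -1.3]
opening: 0.002
```

Run:
```python
from h import *
st()
P,K,im=look('scene')
P2,K,im2=look('top')
st()
cv2.imwrite('pics/c5.png',np.hstack([cv2.resize(im[170:290,280:420],None,fx=3,fy=3),cv2.resize(im2[180:300,260:380],None,fx=3,fy=3)]))
for t in ['carton_top','carton']:print([(w(P2,d['point']),round(d['conf'],2)) for d in ctrl.landmark_of('top',t)[:1]],[(w(P,d['point']),round(d['conf'],2)) for d in ctrl.landmark_of('scene',t)[:1]])
st()
```

```text
9.35 [[0.004, 0.992, -0.129, 0.545], [-0.014, -0.129, -0.992, -0.103], [-1.0, 0.006, 0.013, 0.035], [0.0, 0.0, 0.0, 1.0]] F [-1.53 -9.55 -1.31] op 0.0 j6 -0.26
9.45 [[0.005, 0.992, -0.129, 0.545], [-0.014, -0.129, -0.992, -0.103], [-1.0, 0.006, 0.013, 0.035], [0.0, 0.0, 0.0, 1.0]] F [-1.96 -8.01 -0.67] op 0.0 j6 -0.26
[(array([0.5762, 0.1373, 0.0329]), 0.93)] [(array([0.5775, 0.1353, 0.0369]), 0.91)]
[(array([ 0.5474, -0.0938,  0.039 ]), 0.61)] [(array([ 0.5481, -0.0947,  0.0351]), 0.73)]
9.65 [[0.004, 0.992, -0.129, 0.545], [-0.014, -0.129, -0.992, -0.103], [-1.0, 0.006, 0.013, 0.035], [0.0, 0.0, 0.0, 1.0]] F [-2.48 -8.72 -0.28] op 0.0 j6 -0.26
```

View pics/c5.png

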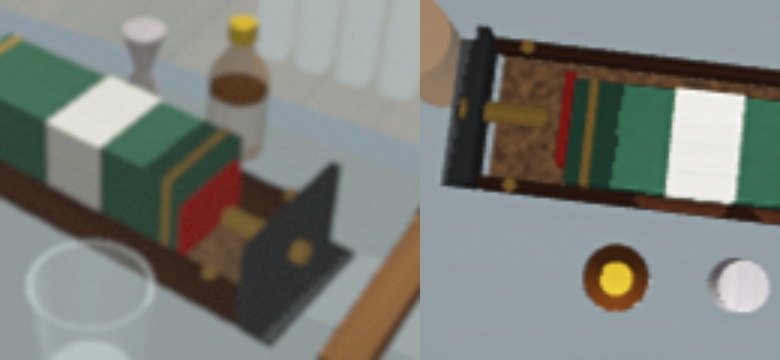

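The carton's top is now against the red pad (right half, 570,120), at about 9 N at the fingers. I'll press up to about 14–15 N and hold.

carry_out --motion '[0,0,0,0,0,-0.003,1]'

```text
time_s: 9.75
eef_pos: [0.5455, -0.1018, 0.0351]
eef_rot: [-0.472, -0.528, -0.461, 0.534]
wrist_force: [-2.8, -12.2, 0.2]
opening: -0.001
```

carry_out --motion '[0,0,0,0,0,-0.003,1]'

```text
time_s: 9.85
eef_pos: [0.5457, -0.1014, 0.0354]
eef_rot: [-0.473, -0.527, -0.46, 0.535]
wrist_force: [-2.7, -12.4, -0.0]
opening: 0.0
```

carry_out --motion '[0,0,0,0,0,-0.0036,1]'

```text
time_s: 9.95
eef_pos: [0.546, -0.1008, 0.0357]
eef_rot: [-0.474, -0.526, -0.459, 0.536]
wrist_force: [-3.3, -14.9, 0.2]
opening: -0.0
```

carry_out --motion '[0,0,0,0,0,-0.0036,1]'

```text
time_s: 10.05
eef_pos: [0.5462, -0.1005, 0.036]
eef_rot: [-0.476, -0.524, -0.458, 0.538]
wrist_force: [-4.2, -15.5, -0.4]
opening: 0.0
```

Run:
```python
from h import *
for i in range(12):
    ctrl.camera('wrist'); o=ctrl.get_obs(); print(round(float(o['time_s']),2),o['eef_pos'].round(4),round(-float(o['wrist_force']@u),1))
```

```text
10.1 [ 0.5463 -0.1005  0.036 ] 16.1
10.15 [ 0.5463 -0.1005  0.036 ] 15.3
10.2 [ 0.5462 -0.1005  0.036 ] 14.7
10.25 [ 0.5462 -0.1005  0.036 ] 14.4
10.3 [ 0.5462 -0.1005  0.036 ] 14.7
10.35 [ 0.5462 -0.1005  0.0359] 14.7
10.4 [ 0.5462 -0.1005  0.0359] 14.5
10.45 [ 0.5461 -0.1005  0.0359] 14.8
10.5 [ 0.5462 -0.1005  0.0359] 14.5
10.55 [ 0.5462 -0.1005  0.0359] 14.1
10.6 [ 0.5462 -0.1005  0.0359] 14.6
10.65 [ 0.5462 -0.1005  0.0359] 14.0
```

carry_out --motion '[0,0,0,0,0,-0.0038,1,0,0,0,0,0,-0.004,1]'

```text
time_s: 10.85
eef_pos: [0.5466, -0.1002, 0.0365]
eef_rot: [-0.478, -0.521, -0.455, 0.541]
wrist_force: [-5.3, -17.0, -0.3]
opening: 0.002
```

Run:
```python
from h import *
for i in range(12):
    ctrl.camera('wrist'); o=ctrl.get_obs(); print(round(float(o['time_s']),2),o['eef_pos'].round(4),round(-float(o['wrist_force']@u),1))
```

```text
10.9 [ 0.5467 -0.1001  0.0366] 16.8
10.95 [ 0.5466 -0.1001  0.0365] 16.9
11.0 [ 0.5466 -0.1001  0.0365] 17.8
11.05 [ 0.5466 -0.1001  0.0365] 16.6
11.1 [ 0.5466 -0.1001  0.0365] 16.9
11.15 [ 0.5466 -0.1001  0.0365] 16.8
11.2 [ 0.5466 -0.1001  0.0365] 16.6
11.25 [ 0.5466 -0.1001  0.0365] 17.0
11.3 [ 0.5466 -0.1001  0.0365] 16.2
11.35 [ 0.5466 -0.1001  0.0365] 16.8
11.4 [ 0.5465 -0.1001  0.0365] 16.9
11.45 [ 0.5466 -0.1001  0.0365] 15.8
```

Held at about 16.8 N for 0.6 s. Next I'll back off gently, then raise clear.

carry_out --motion '[0,0,0,0,0,0.0,1,0,0,0,0,0,0.002,1,0,0,0,0,0,0.003,1,0,0,0,0,0,0.005,1,0,0,0,0,0,0.02,1,0,0,0,0,0,0.03,1,0,0,0,-0.05,0,0.02,1,0,0,0,-0.05,0,0,1,0,0,0,-0.05,0,0,1,0,0,0,0,0,0,1]'

```text
time_s: 12.45
eef_pos: [0.5343, -0.1747, 0.1892]
eef_rot: [-0.476, -0.521, -0.458, 0.541]
wrist_force: [-0.3, -1.1, 1.2]
opening: 0.001
```

Run:
```python
from h import *
st()
P,K,im=look('scene')
P2,K,im2=look('top')
cv2.imwrite('pics/c6.png',np.hstack([cv2.resize(im[140:290,200:420],None,fx=2,fy=2),cv2.resize(im2[180:330,220:400],None,fx=2,fy=2)]))
for t in ['carton_top','carton','jigger','bitters','muddler','shaker','tumbler_a']:print(t,[(w(P2,d['point']),round(d['conf'],2)) for d in ctrl.landmark_of('top',t)[:2]])
```

```text
12.45 [[-0.004, 0.992, -0.128, 0.534], [-0.038, -0.128, -0.991, -0.175], [-0.999, 0.001, 0.038, 0.189], [0.0, 0.0, 0.0, 1.0]] F [-0.28 -1.07  1.15] op 0.0 j6 -0.37
carton_top [(array([0.5753, 0.1314, 0.0321]), 0.78), (array([0.596 , 0.2049, 0.0349]), 0.45)]
carton [(array([ 0.5433, -0.0928,  0.0368]), 0.61)]
jigger [(array([0.461 , 0.0114, 0.0012]), 0.86)]
bitters [(array([ 0.4666,  0.1042, -0.0012]), 0.96)]
muddler [(array([ 0.5637,  0.2817, -0.0038]), 0.93)]
shaker [(array([ 0.7605, -0.0119, -0.0017]), 0.86)]
tumbler_a [(array([ 0.74  ,  0.1296, -0.0046]), 0.97), (array([ 6.776e-01, -1.408e-01, -6.000e-04]), 0.75)]
```

View pics/c6.png

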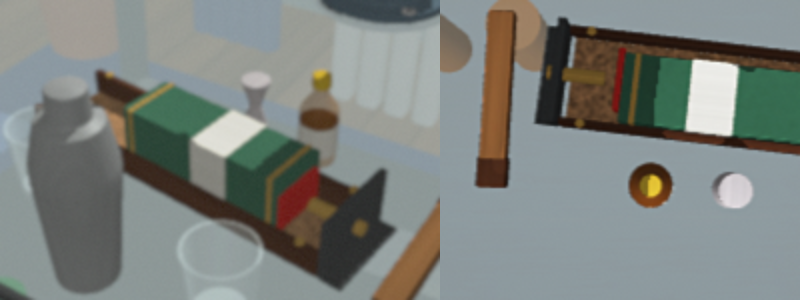

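The carton lies between the rails with its top against the red pad (right half, 622,80). Nothing else has moved and the arm is clear, so I'll hand in.

```bash
python3 -c "
from bench import ctrl
print(ctrl.hand_in())"
```

```text
the job is handed in; nothing more can be done
None
```

The carton is lying on its side between the rails, top against the red buffer, and I handed the job in at about 12.5 s. I toppled it with shut fingers, pushing high on its back face, then slid it along from its base.

- **Pressing force:** I held about 14.5 N at the fingers for 0.6 s, then about 16.8 N for another 0.6 s (peak 17.8 N). Less the stated 2–6 N of sliding friction, that puts roughly 11–15 N on the buffer. I never measured the friction cleanly, so that is an estimate, though even with no friction it stays under the 20 N crush limit.
- **Letting go:** I backed off gently and raised the arm clear. By eye, the last pictures show the top still against the pad.
- **Network reading:** The network put the carton's top 4–6 mm further back than while pressed, though it put the base within 2 mm of its pressed position. Some rebound of the pad is expected, but the networks are only good to about 4 mm, so this doesn't settle it.
- **Other things:** The shaker, both tumblers, the jigger and the bitters were measured within about 3 mm of where they started. The muddler read about 5 mm off in the top view but 3 mm or so from the earlier side view. The arm never went near it, so I take that as measurement scatter.

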